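Set up the pour-over brewer

ROBOT

A 6-joint arm with a two-finger parallel gripper is mounted at the origin on a cart in front of the work surface, level with it; the furniture and walls round the work are solid. World frame = base frame: x ahead of the robot, y to its left, z up, the work surface at z = 0. Lengths are in mm, angles in rad, forces in N, time in s.
With the tool pointing down it reaches from about 350 to 875 mm from the base axis. Payload 4.2 kg.
Tool frame: the origin (TCP) lies at the very end of the fingers, on their centre line; the grasp point (between the pads) lies 19 mm behind it; z points along the fingers, y is the line along which they close (so a half turn about z gives the same grasp; the last joint's range is limited). The gripper opens to 85 mm and grips with 20 to 120 N. Pads are 22 mm wide; open, the fingers measure 114 mm over their backs; the gripper's body (76 mm by 85 mm) begins 54 mm behind the grasp point. The pads swing forward as they close: fully open they stand 13 mm farther back than shut.
Start: joints at [1.412, 0.385, 0.008, 0, -1.194, -0.259], TCP at [253.561, 571.232, 231.312] pointing down, gripper open.
Joint ranges: [-3.14, 3.14], [-1.21, 2.06], [-1.07, 1.41], [-3.16, 2.05], [-2.99, -0.16], [-3.1, 3.1]. Speed limits (rad/s): [2.79, 2.79, 3.14, 3.14, 3.14, 3.14].

INTERFACE

Orientations are given as a unit quaternion [x, y, z, w].
In Python, from bench import arm, optics gives the robot as it stands. The module is installed in compiled form; this text tells all that it offers.
- The arm moves only by the tool step_arm, never from a script. Its argument "motion" is a list of rows, each an object with "dr": the turn, a rotation vector about the tool's x, y, z in units of 8 degrees (1.0 is 8 degrees), a list of three; "slide": the shift along the tool's x, y, z in mm, a list of three; "jaw": the finger opening in mm, from 0 to 85.4. A call has exactly 8 rows; each row is the pose to reach, as a shift and turn from the pose commanded when the call began, along the tool's axes at that moment; what a row does not reach only later rows make up. A row lasts 1/8 s, in which the tool goes at most 62.5 mm and 10.7 degrees, less where a joint would pass 70% of its speed; a pose out of reach is approached as far as the arm can. A call with a gripper value outside its range is refused whole. The fingers move at their own pace and stop on an object; the grip force is fixed at half the most. Time passes only in rows, so rows that repeat a pose let the fingers close, or fill a call up. It gives the time, the measured TCP pose, the force, the opening and the grip force at its end, in the units of the state.
- arm.read_state(): the state, without advancing time (a new reading comes with each control period).
- optics.get_image(name): name is "scene" or "top" or "wrist"; returns the picture (420x560x3 uint8, blue, green, red); there is no depth.
- optics.camera_info(name): a dict with "camera_matrix" (3x3 intrinsics, pixels), "view" (4x4, takes a point from world to camera coordinates); the wrist camera has in their place "T_tool_cam" (4x4, takes a point from camera to tool coordinates, whose origin is the TCP and whose axes are the flange's). Camera axes: x right, y up, looking along -z (the intrinsics and any distortion apply to the point x, -y, -z); pixel columns grow to the right and rows downward; lengths in mm; the calibration is good to about 2 mm. The wrist camera is an equidistant fisheye: a pixel r from the principal point sees the ray r / f radians off the axis. A picture is of the moment at which its call begins: read the wrist's pose just before it. camera_info takes no time and is no camera call.
- arm.job_done(): hands the job in; it is judged then, once.
The state is a dict: "clock": time; "joints": joint angles; "joint_vel": joint speeds; "joint_efforts": joint torques, N m; "position": TCP position; "ee_rot": TCP orientation; "contact_force": force on the tool from outside, world axes, zero at the start; "wrist_torque": the same for the moment, N m; "gripper_width": finger opening in mm; "grasp_force": force on a finger pad.
Only numpy, scipy, OpenCV 4.12 (cv2) and the standard library are available. Lean on these libraries where they do the work, as an engineer would, in place of code of your own. Each camera call takes 0.05 s, during which the arm holds its last target. There are 200 camera calls.

TASK

Get the pour-over brewer ready: stand the steel carafe on its warming plate and, with the cone holder still swung out, lower the white ceramic cone into the holder's ring and then the steel filter into the cone, so that each sits fully home and upright, without dropping any of them. After that pull up the spring knob of the holder, swing the holder round over the carafe as far as it goes and let the pin snap into its hole there, then leave everything standing. Do not shift or knock over the mug, glass, jars and pepper mill standing about.

Things in the scene. Friction and masses are not known exactly. Their poses are not given: they have to be found in the camera images.
- carafe_center (a point): loose squat steel carafe without handle, 0.3-0.6 kg, 100 mm tall: round body 100 mm across up to 44 mm, shoulder sloping in to 62 mm above the bottom, then a straight open neck 62 mm across (64 at the rim), by which it is taken, about 84 mm above its underside. The point is on its axis half-way up (50 mm above the underside); z up its axis
- cone_center (a point): loose white ceramic dripper cone, 0.17-0.35 kg, 72 mm tall, wall 4 mm, standing on its foot: outside 34 mm across at the foot, widening evenly to 62 mm at 48 mm height; above, an upright rim band 64 mm across, 50 to 72 mm high, by which it is taken. The point is on its axis half-way up (36 mm). Seated in the ring it lies about 2 mm above ring_top
- filter_center (a point): loose steel filter insert, 0.14-0.28 kg, 104 mm tall, standing on its foot: taper 25 mm across at the foot, 51 at 40 mm height, straight to 68 mm; over it a bridge handle, a flat bar 47 long, 10 thick, 14 high, its centre 97 mm above the foot. The point is on its axis half-way up (52 mm above the foot); x along the bar, z up. Seated in the cone it lies about 19 mm above cone_center
- plate_center (a point): centre of the top of the warming plate at the front of the brewer's fixed black base (260 x 130 x 14 mm; x points from this plate to the column); the carafe stands here, 16 mm above the worktop, inside a round wire lip (107 mm across inside, 3 mm high)
- pivot (a point): axis of the brewer's column, 140 mm from plate_center along the brewer's x, at 150 mm height; the holder arm turns about this vertical axis. A fixed steel index plate 150 mm across lies below the arm, its top at 137 mm
- ring_top (a point): centre of the upper edge of the holder's steel ring, 140 mm from the pivot, 160 mm above the worktop; ring 21 mm high, 71 mm across outside, tapered bore matching the cone, 55 mm across at the top, 45 at the bottom; x points along the arm away from the pivot. The arm (22 mm wide, no higher than the ring) carries the knob 80 mm from the ring's centre; most finger room is at the arm's two sides
- knob_center (a point): centre of the black spring knob (30 mm across, 31 mm high, 195 to 226 mm above the worktop when the pin is in), on the arm 60 mm from the pivot, over a housing 22 mm across that ends at 173 mm; x points along the arm away from the pivot
- holder (a joint): turn of the holder arm, rad: 0 swung out (locked there by the pin at the start), 1.4 over the warming plate (a stop). It grows as the arm turns clockwise seen from above, about the pivot. Turns easily once the pin is out; the pin locks it with about 0.02 rad of play, at 0 and at 1.4 only
- pin (a joint): how far the spring knob is pulled up, m: 0 fully in, at most 0.016. It must be up by more than 0.010 to leave its hole; the spring pulls it down with about 5 N (in) to 9 N (fully up). Let go between the holes, it rides on the plate at about 0.010 and drops by itself into the next hole
- mug: bystander: spotted white mug, 82 x 114 x 91 mm, loose, origin at its underside
- glass: bystander: clear drinking glass, 80 mm across, 88 mm tall, loose, origin at its underside
- spice_jar: bystander: spice jar with black cap, 41 mm across, 105 mm tall, loose, origin at its underside
- jar: bystander: round jar with black lid, 64 mm across, 94 mm tall, loose, origin at its underside
- mill: bystander: wooden pepper mill, 58 mm across, 170 mm tall, loose, origin at its underside
- carafe: the carafe, origin at the centre of its underside
- cone: the cone, origin at the centre of its foot
- filter: the filter, origin at the centre of its foot

How it is judged:
By the outcome, as a careful person would: the job done as asked, in the order asked, and still so for the second after the job is handed in, with the robot touching nothing.
It also fails if it takes over 72 s, if anything falls off the work surface, if the arm or the gripper's body presses on something with over 40 N, if the wrist force passes 120 N, or if a joint passes its speed limit or range.

## Working session

There is one attempt and no reset: what is moved stays moved. The work goes in short steps, Python scripts to look and compute and a tool call to move; the robot and the scene stay as the last step left them, time stands still between calls to the robot, and variables do not carry over. Pictures are saved under pics/ and viewed, at most 10 in all, crops included, and the job is handed in when it is done.

Besides the shell and the picture viewer there is one more tool, called after "Request:" in YAML: its name, and indented under it one key for each argument. step_arm: Moves the arm, as the interface text tells. Its arguments: {"type":"object","properties":{"motion":{"type":"array","items":{"type":"object","properties":{"dr":{"type":"array","items":{"type":"number"}},"slide":{"type":"array","items":{"type":"number"}},"jaw":{"type":"number"}}}}},"required":["motion"]}

```bash
mkdir -p pics; python3 - <<'E'
from bench import arm, optics
import cv2,numpy as np
np.set_printoptions(suppress=True,precision=4)
s=arm.read_state()
for k,v in s.items(): print(k,v)
for n in("scene","top","wrist"):
    i=optics.get_image(n); cv2.imwrite(f"pics/{n}0.png",i); np.save(f"{n}0.npy",i)
    print(n,optics.camera_info(n))
E
```

```text
clock 0.0
joints [ 1.4116  0.3856  0.0066 -0.0005 -1.194  -0.2586]
joint_vel [ 0.     -0.001  -0.0002 -0.0014  0.0001 -0.0008]
joint_efforts [ -0.0001 -39.2286  18.8403   4.1864  -0.0046   0.    ]
position [253.3521 570.7036 230.2121]
ee_rot [ 0.9782 -0.2075 -0.0002  0.0011]
contact_force [ 0.1323  0.4894 -0.4938]
wrist_torque [-0.0246  0.0103 -0.0037]
grasp_force 0.0
gripper_width 85.31170229533926
scene {'camera_matrix': array([[546.1556,   0.    , 268.7088],
       [  0.    , 546.1556, 214.3399],
       [  0.    ,   0.    ,   1.    ]]), 'view': array([[    0.4808,    -0.8767,     0.0123,  -279.3884],
       [    0.6568,     0.3694,     0.6573,  -456.1354],
       [   -0.5808,    -0.308 ,     0.7535, -1545.147 ],
       [    0.    ,     0.    ,     0.    ,     1.    ]])}
top {'camera_matrix': array([[417.8974,   0.    , 279.4345],
       [  0.    , 417.8974, 209.096 ],
       [  0.    ,   0.    ,   1.    ]]), 'view': array([[   -0.0059,    -1.    ,    -0.0033,     8.9854],
       [    0.997 ,    -0.0061,     0.0771,  -552.8807],
       [   -0.0771,    -0.0028,     0.997 , -1315.2835],
       [    0.    ,     0.    ,     0.    ,     1.    ]])}
wrist {'camera_matrix': array([[325.1923,   0.    , 277.4408],
       [  0.    , 325.1923, 213.9573],
       [  0.    ,   0.    ,   1.    ]]), 'T_tool_cam': array([[  -0.0007,    0.9493,    0.3145,   80.3244],
       [   1.    ,    0.0007,   -0.    ,   -0.8068],
       [  -0.0002,    0.3145,   -0.9493, -141.6349],
       [   0.    ,    0.    ,    0.    ,    1.    ]])}
```

View pics.

View pics/scene0.png

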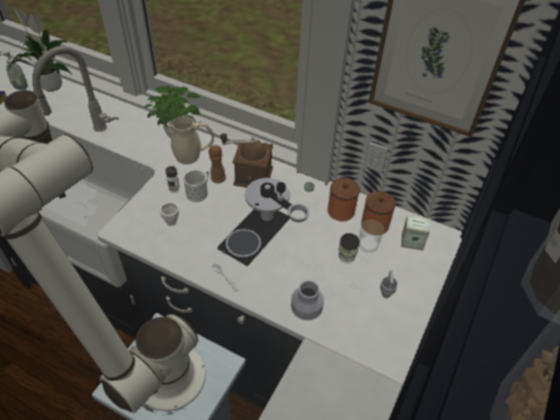

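View pics/top0.png

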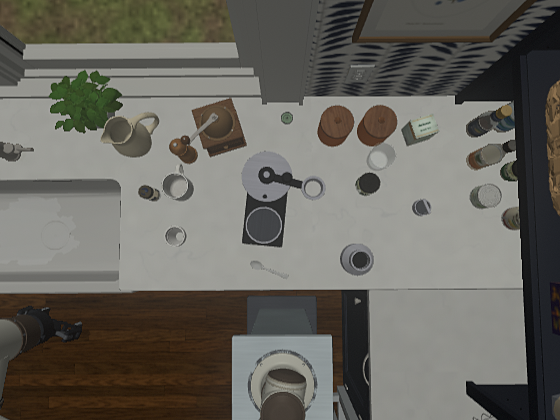

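```bash
python3 - <<'E'
import cv2,numpy as np
t=np.load("top0.npy")
c=cv2.resize(t[140:280,230:440],None,fx=3.8,fy=3.8,interpolation=cv2.INTER_CUBIC)
cv2.imwrite("pics/topc.png",c)
s=np.load("scene0.npy")
c=cv2.resize(s[170:320,150:430],None,fx=2.8,fy=2.8,interpolation=cv2.INTER_CUBIC)
cv2.imwrite("pics/scenec.png",c)
E
```

```text
(no output)
```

View pics/topc.png

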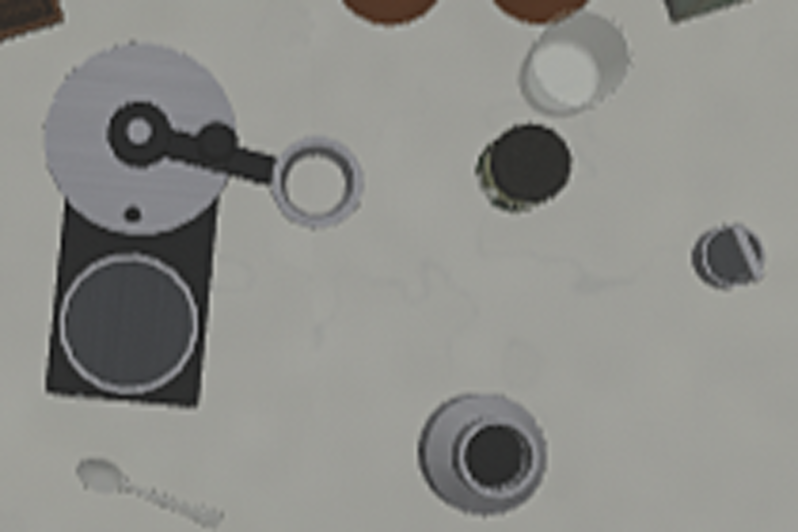

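View pics/scenec.png

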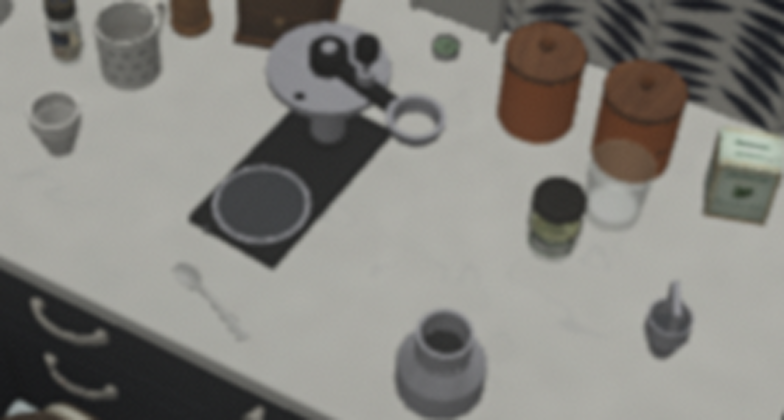

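```bash
cat > h.py <<'E'
from bench import arm, optics
import cv2,numpy as np
from scipy.spatial.transform import Rotation as R
np.set_printoptions(suppress=True,precision=1)
def world(name,uv,z):
    "pixel of a fixed camera -> world point at height z"
    i=optics.camera_info(name);V=i["view"];K=i["camera_matrix"]
    d=np.linalg.inv(K)@[*uv,1]; d=V[:3,:3].T@[d[0],-d[1],-d[2]]
    c=-V[:3,:3].T@V[:3,3]; return c+d*(z-c[2])/d[2]
def wristT(s):
    T=np.eye(4);T[:3,:3]=R.from_quat(s["ee_rot"]).as_matrix();T[:3,3]=s["position"]
    return T@optics.camera_info("wrist")["T_tool_cam"]
def wray(uv,T):
    K=optics.camera_info("wrist")["camera_matrix"]
    x,y=(uv[0]-K[0,2])/K[0,0],(uv[1]-K[1,2])/K[0,0];r=np.hypot(x,y)
    return T[:3,:3]@[np.sin(r)*x/r,-np.sin(r)*y/r,-np.cos(r)]
def wworld(uv,z,T):
    d=wray(uv,T);return T[:3,3]+d*(z-T[2,3])/d[2]
def wpix(P,T):
    K=optics.camera_info("wrist")["camera_matrix"]
    p=T[:3,:3].T@(np.asarray(P)-T[:3,3]);n=np.hypot(p[0],p[1]);r=np.arctan2(n,-p[2])*K[0,0]
    return K[0,2]+r*p[0]/n,K[1,2]-r*p[1]/n
def snap(n):
    s=arm.read_state();T=wristT(s);im=optics.get_image("wrist");np.save(n+".npy",im);np.save(n+"T.npy",T)
    return im,T
E
python3 - <<'E'
from h import *
f=lambda x,y:(230+(x+.5)/3.8-.5,140+(y+.5)/3.8-.5)
g=lambda x,y:(150+(x+.5)/2.8-.5,170+(y+.5)/2.8-.5)
for n,p,z in[("plate",(129,322),18),("ring",(317,182),160),("knob",(216,141),226),("pivot disc",(141,138),137),("pivot top",(139,131),190),("carafe",(495,455),100),("carafe body",(483,454),40),("bar a",(735,228),104),("bar b",(757,277),104),("jar",(527,165),94),("glass rim",(585,55),88),("glass bot",(562,75),3)]:
    print(n,world("top",f(*p),z))
print("cone",world("top",(176,236),72),"mug",world("top",(177,185),91),"spice",world("top",(147,190),105),"mill",world("top",(180,146),170))
for n,p,z in[("plate",(261,204),18),("ring",(415,117),160),("knob",(368,46),226),("carafe",(445,333),100),("cone",(56,110),72),("bar",(676,298),98),("jar",(559,198),94)]:
    print(n,world("scene",g(*p),z))
E
```

```text
plate [504.5  56.7  18. ]
ring [603.8 -91.8 160. ]
knob [625.4 -14.6 226. ]
pivot disc [641.9  42.1 137. ]
pivot top [638.8  41.8 190. ]
carafe [ 395.1 -233.4  100. ]
carafe body [ 393.4 -234.9   40. ]
bar a [ 572.4 -425.9  104. ]
bar b [ 533.5 -441.9  104. ]
jar [ 625.  -264.9   94. ]
glass rim [ 715.  -314.9   88. ]
glass bot [ 715.5 -316.     3. ]
cone [468.3 323.   72. ] mug [623.1 317.2  91. ] spice [606.6 403.9 105. ] mill [725.3 290.3 170. ]
plate [500.7  55.4  18. ]
ring [600.8 -93.3 160. ]
knob [616.5 -22.1 226. ]
carafe [ 391.8 -237.7  100. ]
cone [468.  324.2  72. ]
bar [ 556.1 -436.6   98. ]
jar [ 624.8 -270.    94. ]
```

```bash
cat >> h.py <<'E'
def plan(*pts):
    "pts: (x,y,z,psi) tool-down poses -> slide, dr from the present pose"
    s=arm.read_state();A=R.from_quat(s["ee_rot"])
    print("t",round(s["clock"],2),"pos",np.array(s["position"]),"psi",np.round(np.arctan2(*A.as_matrix()[[1,0],0]),3),"w",round(s["gripper_width"],1),"F",np.array(s["contact_force"]),"g",s["grasp_force"])
    for x,y,z,p in pts:
        B=R.from_euler("z",p)*R.from_euler("x",np.pi)
        print("slide",np.round(A.inv().apply(np.array([x,y,z])-s["position"]),1),"dr",np.round((A.inv()*B).as_rotvec()/np.radians(8),2))
E
python3 -c "
from h import *
plan((420,150,260,-1.45),(394,-235,200,-2.4))"
```

```text
t 0.15 pos [253.4 570.9 230.5] psi -0.418 w 85.5 F [-0.6  0.1  0.4] g 0.0
slide [323.1 317.1 -29. ] dr [ 0.  -0.   7.4]
slide [455.6 679.4  31.6] dr [ 0.  -0.  14.2]
```

Request:
step_arm:
  motion:
    - {"slide": [323, 317, -29], "dr": [0, 0, 7.4], "jaw": 85}
    - {"slide": [323, 317, -29], "dr": [0, 0, 7.4], "jaw": 85}
    - {"slide": [323, 317, -29], "dr": [0, 0, 7.4], "jaw": 85}
    - {"slide": [323, 317, -29], "dr": [0, 0, 7.4], "jaw": 85}
    - {"slide": [323, 317, -29], "dr": [0, 0, 7.4], "jaw": 85}
    - {"slide": [323, 317, -29], "dr": [0, 0, 7.4], "jaw": 85}
    - {"slide": [323, 317, -29], "dr": [0, 0, 7.4], "jaw": 85}
    - {"slide": [323, 317, -29], "dr": [0, 0, 7.4], "jaw": 85}

```text
clock: 1.15
position: [420.5, 147.7, 260.5]
ee_rot: [0.747, -0.665, -0.0, -0.0]
contact_force: [1.4, 0.0, -0.8]
gripper_width: 84.8
grasp_force: 0.0
```

```bash
python3 -c "
from h import *
plan((394,-235,200,-2.4))
im,T=snap('w1')
for n,P in [('plate',(503,56,18)),('carafe',(394,-235,100)),('ring',(602.5,-92.5,160)),('pivot',(641,42,137)),('knob',(624,-16,226))]: print(n,np.array(wpix(P,T)))
"
```

```text
t 1.15 pos [420.5 147.7 260.5] psi -1.455 w 84.8 F [ 1.4  0.  -0.8] g 0.0
slide [377.1  70.5  60.5] dr [-0.   0.   6.8]
plate [216.4  93.9]
carafe [ 343.2 -138.9]
ring [100.3 -71.2]
pivot [56.5 73.9]
knob [ 14.1 -10.2]
```

Request:
step_arm:
  motion:
    - {"slide": [377, 70, 40], "dr": [0, 0, 6.8], "jaw": 85}
    - {"slide": [377, 70, 40], "dr": [0, 0, 6.8], "jaw": 85}
    - {"slide": [377, 70, 40], "dr": [0, 0, 6.8], "jaw": 85}
    - {"slide": [377, 70, 40], "dr": [0, 0, 6.8], "jaw": 85}
    - {"slide": [377, 70, 40], "dr": [0, 0, 6.8], "jaw": 85}
    - {"slide": [377, 70, 40], "dr": [0, 0, 6.8], "jaw": 85}
    - {"slide": [377, 70, 40], "dr": [0, 0, 6.8], "jaw": 85}
    - {"slide": [377, 70, 40], "dr": [0, 0, 6.8], "jaw": 85}

```text
clock: 2.2
position: [395.9, -232.0, 219.8]
ee_rot: [-0.362, 0.932, 0.0, -0.0]
contact_force: [0.1, -0.1, -0.7]
gripper_width: 85.2
grasp_force: 0.0
```

```bash
python3 -c "
from h import *
plan((394,-235,65,-2.4))
im,T=snap('w2')
for n,P in [('carafe',(394,-235,100))]: print(n,np.array(wpix(P,T)))
T1=np.load('w1T.npy');im1=np.load('w1.npy')
cv2.imwrite('pics/m1.png',np.hstack([cv2.resize(im1[30:180,120:320],(400,300)),cv2.resize(im,(400,300))]))
cv2.imwrite('pics/m1.png',np.vstack([np.hstack([im1[0:200,0:400],im1[0:200,0:400]])*0,np.zeros((400,800,3),np.uint8)]) if 0 else np.hstack([cv2.resize(im1[20:180,110:310],(400,320)),cv2.resize(im,(400,300),interpolation=cv2.INTER_AREA)[:300].copy() if 0 else cv2.copyMakeBorder(cv2.resize(im,(400,300)),0,20,0,0,0)]))
"
```

```text
t 2.2 pos [ 395.9 -232.   219.8] psi -2.401 w 85.2 F [ 0.1 -0.1 -0.7] g 0.0
slide [  3.4  -1.1 154.8] dr [ 0. -0. -0.]
carafe [275.3 203. ]
```

View pics/m1.png

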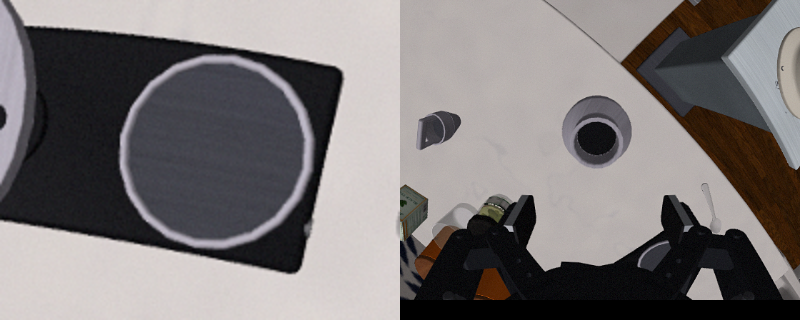

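```bash
python3 - <<'E'
from h import *
def blob(im,T,c,lo,hi,z):
    g=cv2.cvtColor(im,cv2.COLOR_BGR2GRAY)
    m=cv2.inRange(g,lo,hi);n,l,st,ce=cv2.connectedComponentsWithStats(m)
    k=l[int(c[1]),int(c[0])];cs,_=cv2.findContours((l==k).astype('u1'),0,1)
    p=max(cs,key=len)[:,0];h=cv2.convexHull(p)[:,0]
    P=np.array([wworld(q,z,T)[:2] for q in h])
    (x,y),r=cv2.minEnclosingCircle(P.astype('f4'))
    A=np.c_[2*P,np.ones(len(P))];s=np.linalg.lstsq(A,(P**2).sum(1),rcond=None)[0]
    print(g[int(c[1]),int(c[0])],"k",k,st[k],"fit",s[:2],np.sqrt(s[2]+s[:2]@s[:2])*2,"enc",x,y,2*r)
im=np.load('w1.npy');T=np.load('w1T.npy');blob(im,T,(218,95),40,110,17)
im=np.load('w2.npy');T=np.load('w2T.npy');blob(im,T,(276,193),0,60,100);blob(im,T,(276,193),0,60,92)
E
```

```text
70 k 123 [ 173   52   89   88 6142] fit [503.5  57.2] 106.6932886353048 enc 503.5423583984375 57.148189544677734 107.4165267944336
17 k 151 [ 245  171   58   58 2313] fit [ 392.4 -237.3] 50.11485704162877 enc 392.69085693359375 -237.14999389648438 51.088008880615234
17 k 151 [ 245  171   58   58 2313] fit [ 394.1 -235.8] 51.648022128725174 enc 394.412353515625 -235.66836547851562 52.65094757080078
```

```bash
python3 -c "
from h import *
plan((392.5,-237,65,-2.4))"
```

```text
t 2.25 pos [ 396.1 -231.3  220.1] psi -2.4 w 84.8 F [ 1.1 -0.3  0.7] g 0.0
slide [  6.5  -1.9 155.1] dr [ 0. -0.  0.]
```

Request:
step_arm:
  motion:
    - {"slide": [6, -1.5, 40], "dr": [0, 0, 0], "jaw": 85}
    - {"slide": [6, -1.5, 85], "dr": [0, 0, 0], "jaw": 85}
    - {"slide": [6, -1.5, 125], "dr": [0, 0, 0], "jaw": 85}
    - {"slide": [6, -1.5, 150], "dr": [0, 0, 0], "jaw": 85}
    - {"slide": [6, -1.5, 155], "dr": [0, 0, 0], "jaw": 85}
    - {"slide": [6, -1.5, 155], "dr": [0, 0, 0], "jaw": 55}
    - {"slide": [6, -1.5, 155], "dr": [0, 0, 0], "jaw": 55}
    - {"slide": [6, -1.5, 155], "dr": [0, 0, 0], "jaw": 55}

```text
clock: 3.25
position: [393.8, -237.2, 67.0]
ee_rot: [-0.362, 0.932, -0.001, 0.002]
contact_force: [0.7, 4.9, 6.5]
gripper_width: 61.8
grasp_force: 65.6
```

```bash
python3 -c "
from h import *
plan((392.5,-237,120,-2.4),(503.5,57,160,-2.4))"
```

```text
t 3.25 pos [ 393.8 -237.2   67. ] psi -2.4 w 61.8 F [0.7 4.9 6.5] g 65.61729412525892
slide [  0.7   0.9 -53. ] dr [-0.  0.  0.]
slide [-279.8  142.6  -92.7] dr [-0.  0.  0.]
```

Request:
step_arm:
  motion:
    - {"slide": [0, 0, -20], "dr": [0, 0, 0], "jaw": 55}
    - {"slide": [0, 0, -45], "dr": [0, 0, 0], "jaw": 55}
    - {"slide": [-25, 13, -53], "dr": [0, 0, 0], "jaw": 55}
    - {"slide": [-60, 31, -53], "dr": [0, 0, 0], "jaw": 55}
    - {"slide": [-95, 49, -53], "dr": [0, 0, 0], "jaw": 55}
    - {"slide": [-130, 66, -53], "dr": [0, 0, 0], "jaw": 55}
    - {"slide": [-165, 84, -53], "dr": [0, 0, 0], "jaw": 55}
    - {"slide": [-195, 100, -53], "dr": [0, 0, 0], "jaw": 55}

```text
clock: 4.25
position: [468.0, -30.7, 117.8]
ee_rot: [-0.362, 0.932, 0.0, -0.001]
contact_force: [-0.6, -0.9, -5.8]
gripper_width: 61.6
grasp_force: 67.8
```

```bash
python3 -c "
from h import *
plan((503.5,57,100,-2.4))"
```

```text
t 4.25 pos [468.  -30.7 117.8] psi -2.401 w 61.6 F [-0.6 -0.9 -5.8] g 67.76750754565
slide [-85.4  40.7  17.8] dr [ 0. -0. -0.]
```

Request:
step_arm:
  motion:
    - {"slide": [-25, 12, 0], "dr": [0, 0, 0], "jaw": 55}
    - {"slide": [-50, 24, 5], "dr": [0, 0, 0], "jaw": 55}
    - {"slide": [-70, 34, 12], "dr": [0, 0, 0], "jaw": 55}
    - {"slide": [-82, 39, 18], "dr": [0, 0, 0], "jaw": 55}
    - {"slide": [-85, 41, 22], "dr": [0, 0, 0], "jaw": 55}
    - {"slide": [-85, 41, 22], "dr": [0, 0, 0], "jaw": 55}
    - {"slide": [-85, 41, 22], "dr": [0, 0, 0], "jaw": 55}
    - {"slide": [-85, 41, 22], "dr": [0, 0, 0], "jaw": 55}

```text
clock: 5.25
position: [503.6, 55.2, 96.6]
ee_rot: [-0.362, 0.932, -0.0, 0.0]
contact_force: [-0.5, 0.2, -5.0]
gripper_width: 61.6
grasp_force: 67.8
```

```bash
python3 -c "
from h import *
plan((503.5,57.2,83,-2.4))
im,T=snap('w3')
print(np.array(wpix((503.5,57.2,18),T)),np.array(wpix((503.5,57.2,60),T)))
t=optics.get_image('top');np.save('t3.npy',t)
u,v=264,224
cv2.imwrite('pics/m2.png',np.hstack([cv2.copyMakeBorder(im[60:410,60:510],0,0,0,0,0),cv2.resize(t[180:280,215:315],(350,350),interpolation=cv2.INTER_CUBIC)]))
"
```

```text
t 5.25 pos [503.6  55.2  96.6] psi -2.401 w 61.6 F [-0.5  0.2 -5. ] g 67.76134751737118
slide [-1.3  1.5 13.6] dr [-0.  0. -0.]
[278.7 225.2] [278.9 249.5]
```

View pics/m2.png

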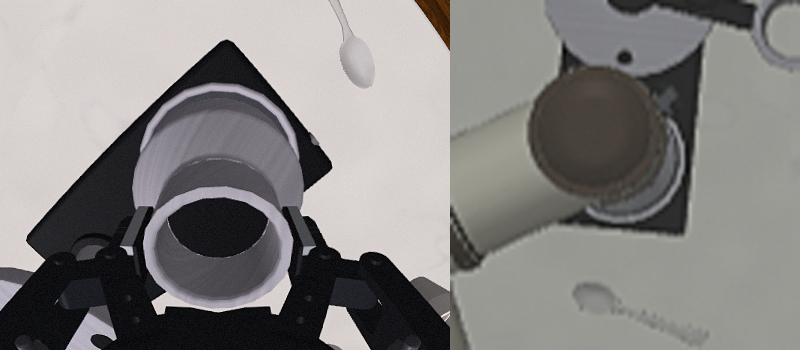

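```bash
python3 - <<'E'
from h import *
from scipy.optimize import least_squares
im=np.load('w3.npy');T=np.load('w3T.npy');g=cv2.cvtColor(im,cv2.COLOR_BGR2GRAY).astype(int)
pts=[]
for c in range(215,350,3):
    col=g[:,c]; 
    r=next((r for r in range(110,230) if col[r-1]<75 and col[r]>=75 and col[r+2]>110 and col[r-6]<60),None)
    if r: pts.append((c,r-.5))
P=np.array([wworld(q,18,T)[:2] for q in pts])
A=np.c_[2*P,np.ones(len(P))];s=np.linalg.lstsq(A,(P**2).sum(1),rcond=None)[0];print(len(P),"lip",s[:2],2*np.sqrt(s[2]+s[:2]@s[:2]))
for D in(112,113,114):print(D,least_squares(lambda c:np.hypot(*(P-c).T)-D/2,[503,57]).x)
tool=np.array([503.6,55.2])
def ext(c,rad,z):
    q=np.array([wpix((c[0]+rad*np.cos(a),c[1]+rad*np.sin(a),z),T) for a in np.linspace(0,6.28,90)])
    return q.min(0),q.max(0)
ux=np.array([np.cos(-2.4),np.sin(-2.4)])
for o in(-2,0,2):
    print(o,"rim",*ext(tool+o*ux,32,129.6),"body",*ext(tool+o*ux,50,73))
E
```

```text
45 lip [502.8  57. ] 117.49404713121824
112 [500.5  55. ]
113 [500.9  55.4]
114 [501.3  55.7]
-2 rim [199.  250.8] [352.8 373.6] body [189.5 172.6] [363.2 329.4]
0 rim [198.5 245.8] [353.4 370.7] body [189.2 168.8] [363.5 327. ]
2 rim [197.9 240.8] [353.9 367.8] body [188.8 165. ] [363.8 324.6]
```

Request:
step_arm:
  motion:
    - {"slide": [-1.5, 0.5, 2], "dr": [0, 0, 0], "jaw": 55}
    - {"slide": [-1.5, 0.5, 4], "dr": [0, 0, 0], "jaw": 55}
    - {"slide": [-1.5, 0.5, 6], "dr": [0, 0, 0], "jaw": 55}
    - {"slide": [-1.5, 0.5, 8], "dr": [0, 0, 0], "jaw": 55}
    - {"slide": [-1.5, 0.5, 10], "dr": [0, 0, 0], "jaw": 55}
    - {"slide": [-1.5, 0.5, 11.5], "dr": [0, 0, 0], "jaw": 55}
    - {"slide": [-1.5, 0.5, 12.5], "dr": [0, 0, 0], "jaw": 55}
    - {"slide": [-1.5, 0.5, 12.5], "dr": [0, 0, 0], "jaw": 55}

```text
clock: 6.35
position: [504.4, 57.0, 83.7]
ee_rot: [-0.362, 0.932, -0.0, -0.0]
contact_force: [-0.2, 0.3, -5.0]
gripper_width: 61.7
grasp_force: 67.8
```

Request:
step_arm:
  motion:
    - {"slide": [0, 0, 0.5], "dr": [0, 0, 0], "jaw": 55}
    - {"slide": [0, 0, 1], "dr": [0, 0, 0], "jaw": 55}
    - {"slide": [0, 0, 1.5], "dr": [0, 0, 0], "jaw": 55}
    - {"slide": [0, 0, 2], "dr": [0, 0, 0], "jaw": 55}
    - {"slide": [0, 0, 2], "dr": [0, 0, 0], "jaw": 55}
    - {"slide": [0, 0, 2], "dr": [0, 0, 0], "jaw": 55}
    - {"slide": [0, 0, 2], "dr": [0, 0, 0], "jaw": 55}
    - {"slide": [0, 0, 2], "dr": [0, 0, 0], "jaw": 55}

```text
clock: 7.35
position: [504.5, 57.1, 83.1]
ee_rot: [-0.362, 0.932, -0.0, 0.0]
contact_force: [-4.3, 0.8, 5.9]
gripper_width: 61.7
grasp_force: 69.0
```

Request:
step_arm:
  motion:
    - {"slide": [0, 0, 1], "dr": [0, 0, 0], "jaw": 70}
    - {"slide": [0, 0, 1], "dr": [0, 0, 0], "jaw": 85}
    - {"slide": [0, 0, 1], "dr": [0, 0, 0], "jaw": 85}
    - {"slide": [0, 0, -20], "dr": [0, 0, 0], "jaw": 85}
    - {"slide": [0, 0, -60], "dr": [0, 0, 0], "jaw": 85}
    - {"slide": [0, 0, -100], "dr": [0, 0, 0], "jaw": 85}
    - {"slide": [0, 0, -115], "dr": [0, 0, 0], "jaw": 85}
    - {"slide": [0, 0, -115], "dr": [0, 0, 0], "jaw": 85}

```text
clock: 8.35
position: [504.7, 57.2, 197.3]
ee_rot: [-0.362, 0.932, 0.0, 0.001]
contact_force: [0.9, -0.4, 0.0]
gripper_width: 85.1
grasp_force: 0.0
```

```bash
python3 -c "
from h import *
plan((468,323.5,150,-1.4),(468,323.5,43,-1.4))
im,T=snap('w4')
print(np.array(wpix((503.5,57.2,18),T)),np.array(wpix((503.5,57.2,116),T)),np.array(wpix((468,323.5,72),T)))
cv2.imwrite('pics/w4.png',im)
"
```

```text
t 8.35 pos [504.7  57.2 197.3] psi -2.401 w 85.1 F [ 0.9 -0.4  0. ] g 0.0
slide [-152.6  221.2   47.5] dr [-0.   0.  -7.2]
slide [-152.4  221.3  154.5] dr [-0.   0.  -7.2]
[277.6 188.6] [277.6 221. ] [463.1 329.1]
```

View pics/w4.png

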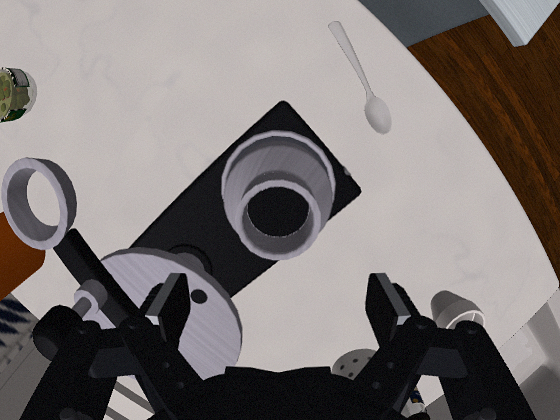

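```bash
python3 -c "
from h import *
plan((468,323.5,150,-1.847))
"
```

```text
t 8.4 pos [503.9  57.  196. ] psi -2.401 w 84.8 F [-0.7 -0.2 -0.4] g 0.0
slide [-153.4  220.9   46.1] dr [ 0. -0. -4.]
```

Request:
step_arm:
  motion:
    - {"slide": [-153, 221, 47], "dr": [0, 0, -4], "jaw": 85}
    - {"slide": [-153, 221, 47], "dr": [0, 0, -4], "jaw": 85}
    - {"slide": [-153, 221, 47], "dr": [0, 0, -4], "jaw": 85}
    - {"slide": [-153, 221, 47], "dr": [0, 0, -4], "jaw": 85}
    - {"slide": [-153, 221, 47], "dr": [0, 0, -4], "jaw": 85}
    - {"slide": [-153, 221, 47], "dr": [0, 0, -4], "jaw": 85}
    - {"slide": [-153, 221, 47], "dr": [0, 0, -4], "jaw": 85}
    - {"slide": [-153, 221, 47], "dr": [0, 0, -4], "jaw": 85}

```text
clock: 9.4
position: [468.4, 322.0, 149.9]
ee_rot: [-0.604, 0.797, -0.0, -0.0]
contact_force: [0.3, -0.4, 0.3]
gripper_width: 84.9
grasp_force: 0.0
```

```bash
python3 - <<'E'
from h import *
plan((468,323.5,42,-1.847))
im,T=snap('w5')
g=cv2.GaussianBlur(cv2.cvtColor(im,cv2.COLOR_BGR2GRAY),(5,5),1)
u=np.array(wpix((468,323.5,72),T));print(u)
c=cv2.HoughCircles(g,cv2.HOUGH_GRADIENT_ALT,1,10,param1=120,param2=.6,minRadius=25,maxRadius=80)
if c is not None:
    for x,y,r in c.reshape(-1,3): 
        if abs(x-u[0])<60 and abs(y-u[1])<60: print(x,y,r,wworld((x,y),72,T))
e=cv2.Canny(g,40,100);q=[wpix((468+32*np.cos(a),323.5+32*np.sin(a),72),T) for a in np.linspace(0,6.28,60)]
best=[]
for z in(72,):
  for R_ in(32,28):
    d=cv2.distanceTransform(255-e,cv2.DIST_L2,3)
    for dx in range(-12,13):
      for dy in range(-12,13):
        s=[d[int(round(v)),int(round(w))] for w,v in(wpix((468+dx+R_*np.cos(a),323.5+dy+R_*np.sin(a),72),T) for a in np.linspace(0,6.2,40))]
        best.append((np.mean(np.minimum(s,4)),R_,dx,dy))
best.sort();print(best[:6])
E
```

```text
t 9.4 pos [468.4 322.  149.9] psi -1.844 w 84.9 F [ 0.3 -0.4  0.3] g 0.0
slide [ -1.4   0.7 107.9] dr [ 0. -0.  0.]
[278.1 225.3]
277.0 223.0 42.295578 [468.3 321.6  72. ]
277.0 223.0 31.46385 [468.3 321.6  72. ]Traceback (most recent call last):
  File "<stdin>", line 17, in <module>
  File "<stdin>", line 17, in <genexpr>
  File "h.py", line 20, in wpix
    K=optics.camera_info("wrist")["camera_matrix"]
      ~~~~~~~~~~~~~~~~~~^^^^^^^^^
ValueError: time passes only in moves, steps and waits
```

Request:
step_arm:
  motion:
    - {"slide": [0, 0, 35], "dr": [0, 0, 0], "jaw": 85}
    - {"slide": [0, 0, 70], "dr": [0, 0, 0], "jaw": 85}
    - {"slide": [0, 0, 98], "dr": [0, 0, 0], "jaw": 85}
    - {"slide": [0, 0, 107], "dr": [0, 0, 0], "jaw": 85}
    - {"slide": [0, 0, 107], "dr": [0, 0, 0], "jaw": 85}
    - {"slide": [0, 0, 107], "dr": [0, 0, 0], "jaw": 58}
    - {"slide": [0, 0, 107], "dr": [0, 0, 0], "jaw": 58}
    - {"slide": [0, 0, 107], "dr": [0, 0, 0], "jaw": 58}

```text
clock: 10.45
position: [468.8, 324.0, 44.5]
ee_rot: [-0.605, 0.796, 0.0, 0.001]
contact_force: [-0.8, -1.0, 6.7]
gripper_width: 60.9
grasp_force: 64.4
```

```bash
python3 -c "
from h import *
plan((468,322,240,-1.847),(602.5,-92,240,-1.847))
"
```

```text
t 10.45 pos [468.8 324.   44.5] psi -1.841 w 60.9 F [-0.8 -1.   6.7] g 64.43652107496746
slide [   1.7   -0.  -195.5] dr [-0.  0.  0.]
slide [ 364.7 -240.3 -195.9] dr [-0.  0.  0.]
```

Request:
step_arm:
  motion:
    - {"slide": [0, 0, -20], "dr": [0, 0, 0], "jaw": 58}
    - {"slide": [0, 0, -60], "dr": [0, 0, 0], "jaw": 58}
    - {"slide": [20, -7, -105], "dr": [0, 0, 0], "jaw": 58}
    - {"slide": [55, -20, -150], "dr": [0, 0, 0], "jaw": 58}
    - {"slide": [100, -37, -185], "dr": [0, 0, 0], "jaw": 58}
    - {"slide": [145, -54, -196], "dr": [0, 0, 0], "jaw": 58}
    - {"slide": [190, -71, -196], "dr": [0, 0, 0], "jaw": 58}
    - {"slide": [230, -86, -196], "dr": [0, 0, 0], "jaw": 58}

```text
clock: 11.45
position: [488.4, 77.1, 238.5]
ee_rot: [-0.605, 0.796, 0.001, -0.0]
contact_force: [0.4, -0.5, -3.5]
gripper_width: 61.8
grasp_force: 66.4
```

```bash
python3 -c "
from h import *
plan((500,-40,240,-1.847),(602.5,-92,235,-1.847))
"
```

```text
t 11.45 pos [488.4  77.1 238.5] psi -1.842 w 61.8 F [ 0.4 -0.5 -3.5] g 66.44699673517607
slide [109.7 -42.6  -1.6] dr [0. 0. 0.]
slide [ 132.3 -155.3    3.2] dr [0. 0. 0.]
```

Request:
step_arm:
  motion:
    - {"slide": [40, -15, 0], "dr": [0, 0, 0], "jaw": 58}
    - {"slide": [78, -29, 0], "dr": [0, 0, 0], "jaw": 58}
    - {"slide": [110, -45, 0], "dr": [0, 0, 0], "jaw": 58}
    - {"slide": [122, -75, 0], "dr": [0, 0, 0], "jaw": 58}
    - {"slide": [128, -110, 0], "dr": [0, 0, 0], "jaw": 58}
    - {"slide": [132, -140, 2], "dr": [0, 0, 0], "jaw": 58}
    - {"slide": [132, -154, 3], "dr": [0, 0, 0.1], "jaw": 58}
    - {"slide": [132, -155, 3], "dr": [0, 0, 0.1], "jaw": 58}

```text
clock: 12.45
position: [603.0, -89.8, 234.6]
ee_rot: [-0.599, 0.801, 0.001, -0.001]
contact_force: [0.7, 1.3, -2.8]
gripper_width: 61.4
grasp_force: 66.4
```

```bash
python3 -c "
from h import *
plan((602.5,-92,172,-1.847))
im,T=snap('w6')
print(np.array(wpix((602.5,-92,160),T)))
cv2.imwrite('pics/w6.png',im)
"
```

```text
t 12.45 pos [603.  -89.8 234.6] psi -1.857 w 61.4 F [ 0.7  1.3 -2.8] g 66.40002182219177
slide [ 2.3 -0.3 62.6] dr [ 0.  -0.  -0.1]
[276.6 222.2]
```

View pics/w6.png

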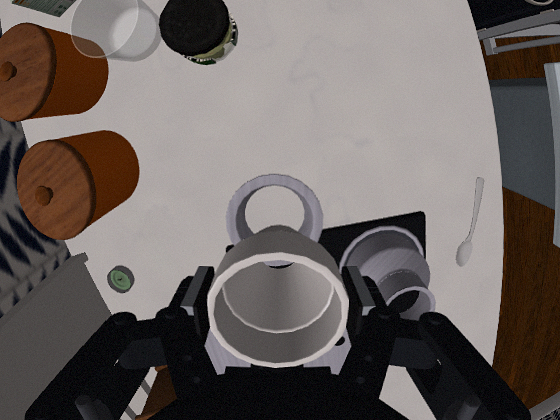

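Request:
step_arm:
  motion:
    - {"slide": [0.7, -1, 12], "dr": [0, 0, 0], "jaw": 58}
    - {"slide": [0.7, -1, 25], "dr": [0, 0, 0], "jaw": 58}
    - {"slide": [0.7, -1, 36], "dr": [0, 0, 0], "jaw": 58}
    - {"slide": [0.7, -1, 45], "dr": [0, 0, 0], "jaw": 58}
    - {"slide": [0.7, -1, 52], "dr": [0, 0, 0], "jaw": 58}
    - {"slide": [0.7, -1, 57], "dr": [0, 0, 0], "jaw": 58}
    - {"slide": [0.7, -1, 60], "dr": [0, 0, 0], "jaw": 58}
    - {"slide": [0.7, -1, 61], "dr": [0, 0, 0], "jaw": 58}

```text
clock: 13.5
position: [603.4, -94.3, 176.2]
ee_rot: [-0.599, 0.8, -0.002, -0.002]
contact_force: [-2.9, -11.5, 2.7]
gripper_width: 61.2
grasp_force: 67.1
```

```bash
python3 -c "
from h import *
plan((603.9,-90.8,170.5,-1.847))
"
```

```text
t 13.5 pos [603.4 -94.3 176.2] psi -1.856 w 61.2 F [ -2.9 -11.5   2.7] g 67.12643462698907
slide [-3.5  0.5  5.7] dr [ 0.  -0.  -0.1]
```

Request:
step_arm:
  motion:
    - {"slide": [2, 0, -1], "dr": [0, 0, 0], "jaw": 58}
    - {"slide": [4, 0, -1], "dr": [0, 0, 0], "jaw": 58}
    - {"slide": [4, 0, 1], "dr": [0, 0, 0], "jaw": 58}
    - {"slide": [4, 0, 3], "dr": [0, 0, 0], "jaw": 58}
    - {"slide": [4, 0, 4], "dr": [0, 0, 0], "jaw": 58}
    - {"slide": [4, 0, 4], "dr": [0, 0, 0], "jaw": 58}
    - {"slide": [4, 0, 4], "dr": [0, 0, 0], "jaw": 58}
    - {"slide": [4, 0, 4], "dr": [0, 0, 0], "jaw": 58}

```text
clock: 14.5
position: [602.7, -96.1, 171.2]
ee_rot: [-0.6, 0.8, -0.001, -0.001]
contact_force: [-2.2, -6.4, -0.2]
gripper_width: 61.0
grasp_force: 66.8
```

```bash
python3 -c "
from h import *
plan((603.9,-92,170.5,-1.847))
"
```

```text
t 14.5 pos [602.7 -96.1 171.2] psi -1.856 w 61.0 F [-2.2 -6.4 -0.2] g 66.75322308554314
slide [-4.3 -0.   0.7] dr [ 0.  -0.  -0.1]
```

Request:
step_arm:
  motion:
    - {"slide": [1, 0.3, 0], "dr": [0, 0, 0], "jaw": 58}
    - {"slide": [2, 0.3, 0], "dr": [0, 0, 0], "jaw": 58}
    - {"slide": [3, 0.3, 0], "dr": [0, 0, 0], "jaw": 58}
    - {"slide": [3, 0.3, 0.7], "dr": [0, 0, 0], "jaw": 58}
    - {"slide": [3, 0.3, 1.4], "dr": [0, 0, 0], "jaw": 58}
    - {"slide": [3, 0.3, 2], "dr": [0, 0, 0], "jaw": 58}
    - {"slide": [3, 0.3, 2], "dr": [0, 0, 0], "jaw": 58}
    - {"slide": [3, 0.3, 2], "dr": [0, 0, 0], "jaw": 58}

```text
clock: 15.5
position: [602.2, -97.2, 169.1]
ee_rot: [-0.6, 0.8, -0.0, 0.001]
contact_force: [0.7, 2.4, -0.5]
gripper_width: 61.4
grasp_force: 66.6
```

```bash
python3 -c "
from h import *
plan((603.9,-92,170.5,-1.847))
"
```

```text
t 15.5 pos [602.2 -97.2 169.1] psi -1.856 w 61.4 F [ 0.7  2.4 -0.5] g 66.63397064781748
slide [-5.4 -0.1 -1.4] dr [-0.   0.  -0.1]
```

Request:
step_arm:
  motion:
    - {"slide": [-0.3, 0, 0.5], "dr": [0, 0, 0], "jaw": 58}
    - {"slide": [-0.5, 0, 1], "dr": [0, 0, 0], "jaw": 58}
    - {"slide": [-0.5, 0, 1.5], "dr": [0, 0, 0], "jaw": 58}
    - {"slide": [-0.5, 0, 2], "dr": [0, 0, 0], "jaw": 58}
    - {"slide": [-0.5, 0, 2], "dr": [0, 0, 0], "jaw": 58}
    - {"slide": [-0.5, 0, 2], "dr": [0, 0, 0], "jaw": 58}
    - {"slide": [-0.5, 0, 2], "dr": [0, 0, 0], "jaw": 58}
    - {"slide": [-0.5, 0, 2], "dr": [0, 0, 0], "jaw": 58}

```text
clock: 16.5
position: [603.1, -97.4, 168.6]
ee_rot: [-0.6, 0.8, -0.001, 0.001]
contact_force: [0.4, -0.1, 6.6]
gripper_width: 61.2
grasp_force: 67.3
```

Request:
step_arm:
  motion:
    - {"slide": [0, 0, 0], "dr": [0, 0, 0], "jaw": 66}
    - {"slide": [0, 0, 0], "dr": [0, 0, 0], "jaw": 75}
    - {"slide": [0, 0, 0], "dr": [0, 0, 0], "jaw": 85}
    - {"slide": [0, 0, -20], "dr": [0, 0, 0], "jaw": 85}
    - {"slide": [0, 0, -55], "dr": [0, 0, 0], "jaw": 85}
    - {"slide": [0, 0, -90], "dr": [0, 0, 0], "jaw": 85}
    - {"slide": [0, 0, -110], "dr": [0, 0, 0], "jaw": 85}
    - {"slide": [0, 0, -110], "dr": [0, 0, 0], "jaw": 85}

```text
clock: 17.5
position: [602.6, -97.1, 278.3]
ee_rot: [-0.599, 0.8, -0.001, 0.001]
contact_force: [0.4, -0.4, -0.9]
gripper_width: 84.6
grasp_force: 0.0
```

```bash
python3 - <<'E'
from h import *
plan((553,-435,160,-2.75))
im,T=snap('w7')
for P in [(602.5,-92,198),(603.5,-94,198),(603,-97,198)]:print(np.array(wpix(P,T)))
g=cv2.GaussianBlur(cv2.cvtColor(im,cv2.COLOR_BGR2GRAY),(5,5),1)
c=cv2.HoughCircles(g,cv2.HOUGH_GRADIENT_ALT,1,5,param1=120,param2=.5,minRadius=15,maxRadius=90)
for x,y,r in c.reshape(-1,3): 
    if abs(x-277)<60 and abs(y-225)<60:print(x,y,r,wworld((x,y),198,T),wworld((x,y),160,T))
cv2.imwrite('pics/w7.png',im)
E
```

```text
t 17.5 pos [602.6 -97.1 278.3] psi -1.856 w 84.6 F [ 0.4 -0.4 -0.9] g 0.0
slide [338.4 -47.1 118.1] dr [-0.   0.   6.4]
[279.5 228.6]
[277.4 226.5]
[276.9 222.6]
278.0 219.0 43.032402 [601.5 -99.4 198. ] [605.3 -86.7 160. ]
278.0 219.0 31.86 [601.5 -99.4 198. ] [605.3 -86.7 160. ]
286.0 197.0 26.604164 [ 591.4 -113.6  198. ] [ 593.5 -103.3  160. ]
280.0 188.0 21.823122 [ 593.6 -121.1  198. ] [ 596.1 -112.1  160. ]
```

View pics/w7.png

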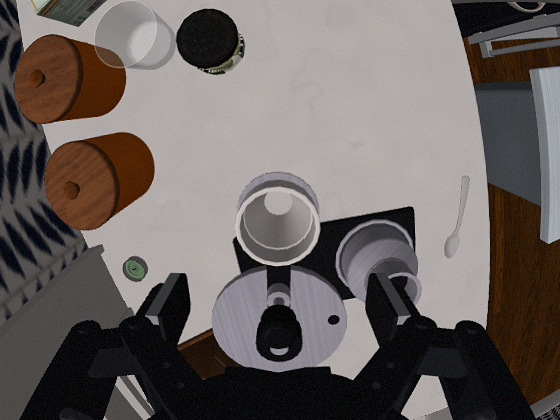

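```bash
python3 - <<'E'
import numpy as np,h
from bench import optics
info=optics.camera_info("wrist"); h.optics=type("o",(),{"camera_info":staticmethod(lambda n:info)})
from h import wpix
im=np.load('w7.npy');T=np.load('w7T.npy')
def ext(c,rad,z):
    q=np.array([wpix((c[0]+rad*np.cos(a),c[1]+rad*np.sin(a),z),T) for a in np.linspace(0,6.28,180)]);return np.round(np.r_[q.min(0),q.max(0)],1)
for y in(-92,-94,-96,-98,-100):print(y,"ring",ext((602.5,y),35.5,160),"rim",ext((602.5,y),32,198),"foot in",ext((602.5,y),13,130))
for c in((641,42),(641,38),(640,36)):print(c,"index",ext(c,75,137))
g=im.mean(2).astype(int)
print("col279",list(g[160:275,279]));print("row 215",list(g[215,225:335]))
print("col280 idx",list(g[330:380,250]))
E
```

```text
-92 ring [237.3 170.8 321.4 250.8] rim [235.9 185.8 323.1 267.4] foot in [265.3 188.8 293.3 215.6]
-94 ring [236.6 168.5 320.8 248.8] rim [235.  183.1 322.5 265.2] foot in [264.7 186.7 292.7 213.7]
-96 ring [235.8 166.1 320.2 246.8] rim [234.1 180.5 321.8 263. ] foot in [264.  184.7 292.1 211.7]
-98 ring [235.1 163.8 319.7 244.8] rim [233.2 177.8 321.2 260.7] foot in [263.4 182.7 291.5 209.8]
-100 ring [234.3 161.5 319.1 242.8] rim [232.4 175.1 320.5 258.5] foot in [262.7 180.6 290.9 207.8]
(641, 42) index [211.4 267.7 348.1 374.3]
(641, 38) index [210.  264.2 347.5 372.2]
(640, 36) index [210.1 262.2 348.  371. ]
col279 [np.int64(173), np.int64(173), np.int64(175), np.int64(173), np.int64(172), np.int64(173), np.int64(175), np.int64(173), np.int64(174), np.int64(173), np.int64(175), np.int64(161), np.int64(113), np.int64(142), np.int64(149), np.int64(144), np.int64(141), np.int64(146), np.int64(148), np.int64(129), np.int64(79), np.int64(78), np.int64(81), np.int64(86), np.int64(81), np.int64(80), np.int64(135), np.int64(185), np.int64(191), np.int64(191), np.int64(190), np.int64(17
[... 2885 characters left out ...]
1), np.int64(151), np.int64(150), np.int64(148), np.int64(149), np.int64(148), np.int64(145), np.int64(145), np.int64(140), np.int64(148), np.int64(144), np.int64(142), np.int64(144), np.int64(148), np.int64(147), np.int64(145), np.int64(147), np.int64(146), np.int64(146), np.int64(145), np.int64(150), np.int64(150), np.int64(149), np.int64(145), np.int64(146), np.int64(146), np.int64(138), np.int64(140), np.int64(136), np.int64(139), np.int64(137), np.int64(138), np.int64(140), np.int64(137), np.int64(142), np.int64(145), np.int64(46), np.int64(4), np.int64(11), np.int64(11), np.int64(6), np.int64(4), np.int64(4), np.int64(3), np.int64(8), np.int64(5), np.int64(6), np.int64(4), np.int64(8)]
```

Request:
step_arm:
  motion:
    - {"slide": [338, -47, 100], "dr": [0, 0, 6.4], "jaw": 85}
    - {"slide": [338, -47, 100], "dr": [0, 0, 6.4], "jaw": 85}
    - {"slide": [338, -47, 100], "dr": [0, 0, 6.4], "jaw": 85}
    - {"slide": [338, -47, 100], "dr": [0, 0, 6.4], "jaw": 85}
    - {"slide": [338, -47, 100], "dr": [0, 0, 6.4], "jaw": 85}
    - {"slide": [338, -47, 100], "dr": [0, 0, 6.4], "jaw": 70}
    - {"slide": [338, -47, 100], "dr": [0, 0, 6.4], "jaw": 60}
    - {"slide": [338, -47, 100], "dr": [0, 0, 6.4], "jaw": 60}

```text
clock: 18.55
position: [551.5, -434.1, 175.3]
ee_rot: [-0.195, 0.981, 0.001, -0.001]
contact_force: [-0.8, 0.3, 0.4]
gripper_width: 60.0
grasp_force: 0.0
```

```bash
python3 - <<'E'
from h import *
plan((554,-435.5,78,-2.75))
im,T=snap('w8')
d=np.array([np.cos(.39),np.sin(.39)])*23
for P in [(554,-435.5,104),(554+d[0],-435.5+d[1],104),(554-d[0],-435.5-d[1],104),(554,-435.5,68)]:print(np.array(wpix(P,T)))
cv2.imwrite('pics/w8.png',np.hstack([cv2.resize(im[130:330,180:380],(600,600),interpolation=cv2.INTER_CUBIC)]))
E
```

```text
t 18.55 pos [ 551.5 -434.1  175.3] psi -2.75 w 60.0 F [-0.8  0.3  0.4] g 0.0
slide [-2.  -2.4 97.3] dr [ 0. -0.  0.]
[272.9 230.1]
[273.  259.6]
[272.8 198.5]
[273.4 214.1]
```

View pics/w8.png

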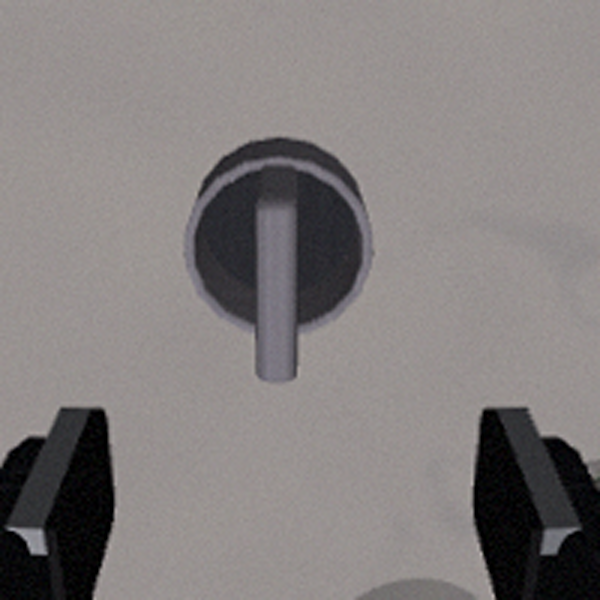

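Request:
step_arm:
  motion:
    - {"slide": [0, -2.7, 35], "dr": [0, 0, 0], "jaw": 50}
    - {"slide": [0, -2.7, 70], "dr": [0, 0, 0], "jaw": 35}
    - {"slide": [0, -2.7, 90], "dr": [0, 0, 0], "jaw": 30}
    - {"slide": [0, -2.7, 97], "dr": [0, 0, 0], "jaw": 30}
    - {"slide": [0, -2.7, 97], "dr": [0, 0, 0], "jaw": 15}
    - {"slide": [0, -2.7, 97], "dr": [0, 0, 0], "jaw": 4}
    - {"slide": [0, -2.7, 97], "dr": [0, 0, 0], "jaw": 4}
    - {"slide": [0, -2.7, 97], "dr": [0, 0, 0], "jaw": 4}

```text
clock: 19.6
position: [553.8, -437.4, 81.1]
ee_rot: [-0.195, 0.981, -0.001, 0.001]
contact_force: [-0.2, 1.6, 2.3]
gripper_width: 8.7
grasp_force: 61.0
```

```bash
python3 -c "
from h import *
plan((602.5,-92.5,260,-1.847))
"
```

```text
t 19.6 pos [ 553.8 -437.4   81.1] psi -2.749 w 8.7 F [-0.2  1.6  2.3] g 61.02142095565796
slide [-177.1  299.7 -179.2] dr [-0.   0.  -6.5]
```

Request:
step_arm:
  motion:
    - {"slide": [0, 0, -20], "dr": [0, 0, 0], "jaw": 4}
    - {"slide": [0, 0, -55], "dr": [0, 0, 0], "jaw": 4}
    - {"slide": [-9, 15, -95], "dr": [0, 0, 0], "jaw": 4}
    - {"slide": [-27, 45, -135], "dr": [0, 0, 0], "jaw": 4}
    - {"slide": [-47, 80, -170], "dr": [0, 0, 0], "jaw": 4}
    - {"slide": [-70, 118, -200], "dr": [0, 0, 0], "jaw": 4}
    - {"slide": [-93, 157, -215], "dr": [0, 0, 0], "jaw": 4}
    - {"slide": [-115, 194, -215], "dr": [0, 0, 0], "jaw": 4}

```text
clock: 20.6
position: [585.3, -212.6, 296.1]
ee_rot: [-0.195, 0.981, -0.0, 0.001]
contact_force: [0.3, 0.6, -2.2]
gripper_width: 9.0
grasp_force: 60.3
```

```bash
python3 -c "
from h import *
plan((602.5,-92.5,295,-2.75))
"
```

```text
t 20.6 pos [ 585.3 -212.6  296.1] psi -2.75 w 9.0 F [ 0.3  0.6 -2.2] g 60.304012298583984
slide [-61.7 104.4   1.1] dr [-0.  0.  0.]
```

Request:
step_arm:
  motion:
    - {"slide": [-18, 30, 0], "dr": [0, 0, 0], "jaw": 4}
    - {"slide": [-38, 65, 0], "dr": [0, 0, 0], "jaw": 4}
    - {"slide": [-54, 92, 0], "dr": [0, 0, 0], "jaw": 4}
    - {"slide": [-61, 103, 0], "dr": [0, 0, 0], "jaw": 4}
    - {"slide": [-61.5, 104, 0], "dr": [0, 0, 0], "jaw": 4}
    - {"slide": [-61.5, 104, 10], "dr": [0, 0, 0], "jaw": 4}
    - {"slide": [-61.5, 104, 20], "dr": [0, 0, 0], "jaw": 4}
    - {"slide": [-61.5, 104, 30], "dr": [0, 0, 0], "jaw": 4}

```text
clock: 21.6
position: [601.9, -95.0, 263.6]
ee_rot: [-0.194, 0.981, 0.0, -0.001]
contact_force: [-0.5, -0.1, -2.7]
gripper_width: 8.9
grasp_force: 60.3
```

```bash
python3 -c "
from h import *
plan((603,-93,215,-2.75))
"
```

```text
t 21.6 pos [601.9 -95.  263.6] psi -2.751 w 8.9 F [-0.5 -0.1 -2.7] g 60.300503969192505
slide [-1.9  1.4 48.5] dr [ 0. -0. -0.]
```

Request:
step_arm:
  motion:
    - {"slide": [-1, 1, 8], "dr": [0, 0, 0], "jaw": 4}
    - {"slide": [-1.7, 1.3, 16], "dr": [0, 0, 0], "jaw": 4}
    - {"slide": [-1.7, 1.3, 24], "dr": [0, 0, 0], "jaw": 4}
    - {"slide": [-1.7, 1.3, 32], "dr": [0, 0, 0], "jaw": 4}
    - {"slide": [-1.7, 1.3, 39], "dr": [0, 0, 0], "jaw": 4}
    - {"slide": [-1.7, 1.3, 44], "dr": [0, 0, 0], "jaw": 4}
    - {"slide": [-1.7, 1.3, 47], "dr": [0, 0, 0], "jaw": 4}
    - {"slide": [-1.7, 1.3, 47], "dr": [0, 0, 0], "jaw": 4}

```text
clock: 22.6
position: [603.3, -92.5, 217.7]
ee_rot: [-0.195, 0.981, -0.0, -0.0]
contact_force: [0.8, 1.0, -2.5]
gripper_width: 8.6
grasp_force: 60.3
```

```bash
python3 -c "
from h import *
plan((603,-93,210,-2.75))
"
```

```text
t 22.6 pos [603.3 -92.5 217.7] psi -2.75 w 8.6 F [ 0.8  1.  -2.5] g 60.25709509849548
slide [ 0.5 -0.4  7.7] dr [ 0. -0.  0.]
```

Request:
step_arm:
  motion:
    - {"slide": [0, 0, 1.5], "dr": [0, 0, 0], "jaw": 4}
    - {"slide": [0, 0, 3], "dr": [0, 0, 0], "jaw": 4}
    - {"slide": [0, 0, 4.5], "dr": [0, 0, 0], "jaw": 4}
    - {"slide": [0, 0, 5.5], "dr": [0, 0, 0], "jaw": 4}
    - {"slide": [0, 0, 6.5], "dr": [0, 0, 0], "jaw": 4}
    - {"slide": [0, 0, 7.5], "dr": [0, 0, 0], "jaw": 4}
    - {"slide": [0, 0, 8], "dr": [0, 0, 0], "jaw": 4}
    - {"slide": [0, 0, 8], "dr": [0, 0, 0], "jaw": 4}

```text
clock: 23.6
position: [603.4, -92.5, 209.8]
ee_rot: [-0.195, 0.981, -0.0, 0.0]
contact_force: [-0.5, -0.1, -2.5]
gripper_width: 9.0
grasp_force: 60.3
```

Request:
step_arm:
  motion:
    - {"slide": [0, 0, 0.5], "dr": [0, 0, 0], "jaw": 4}
    - {"slide": [0, 0, 1], "dr": [0, 0, 0], "jaw": 4}
    - {"slide": [0, 0, 1.5], "dr": [0, 0, 0], "jaw": 4}
    - {"slide": [0, 0, 2], "dr": [0, 0, 0], "jaw": 4}
    - {"slide": [0, 0, 2.5], "dr": [0, 0, 0], "jaw": 4}
    - {"slide": [0, 0, 3], "dr": [0, 0, 0], "jaw": 4}
    - {"slide": [0, 0, 3], "dr": [0, 0, 0], "jaw": 4}
    - {"slide": [0, 0, 3], "dr": [0, 0, 0], "jaw": 4}

```text
clock: 24.6
position: [603.7, -92.4, 207.4]
ee_rot: [-0.195, 0.981, -0.0, 0.001]
contact_force: [0.1, 0.7, 2.1]
gripper_width: 8.6
grasp_force: 60.9
```

Request:
step_arm:
  motion:
    - {"slide": [0, 0, 1], "dr": [0, 0, 0], "jaw": 4}
    - {"slide": [0, 0, 1], "dr": [0, 0, 0], "jaw": 4}
    - {"slide": [0, 0, 1], "dr": [0, 0, 0], "jaw": 20}
    - {"slide": [0, 0, 1], "dr": [0, 0, 0], "jaw": 35}
    - {"slide": [0, 0, -5], "dr": [0, 0, 0], "jaw": 40}
    - {"slide": [0, 0, -35], "dr": [0, 0, 0], "jaw": 40}
    - {"slide": [0, 0, -75], "dr": [0, 0, 0], "jaw": 50}
    - {"slide": [0, 0, -75], "dr": [0, 0, 0], "jaw": 60}

```text
clock: 25.6
position: [605.1, -92.7, 286.1]
ee_rot: [-0.195, 0.981, -0.001, 0.004]
contact_force: [0.5, 0.6, 0.2]
gripper_width: 60.2
grasp_force: 0.0
```

```bash
python3 - <<'E'
from h import *
plan((625,-15.5,270,-1.847),(625,-15.5,192,-1.847))
im,T=snap('w9');ti=optics.get_image('top');np.save('t9.npy',ti)
print(np.array(wpix((625,-15.5,226),T)),np.array(wpix((602.5,-92.5,233),T)))
g=im.mean(2)
u=np.round(wpix((602.5,-92.5,233),T)).astype(int)
# filter rim inside cone / bar orientation in the wrist picture
for z,r in((198,32),(193,25.5),(160,35.5)):
    q=np.array([wpix((602.5+r*np.cos(a),-92.5+r*np.sin(a),z),T) for a in np.linspace(0,6.28,30)]) if 0 else None
E
```

```text
t 25.6 pos [605.1 -92.7 286.1] psi -2.749 w 60.2 F [0.5 0.6 0.2] g 0.0
slide [-47.8  63.8  16.3] dr [-0.1  0.  -6.5]
slide [-47.2  64.1  94.3] dr [-0.1  0.  -6.5]
[362.3 291.9] [278.3 233.6]
```

Request:
step_arm:
  motion:
    - {"slide": [-47, 64, 10], "dr": [0, 0, -6.5], "jaw": 60}
    - {"slide": [-47, 64, 10], "dr": [0, 0, -6.5], "jaw": 60}
    - {"slide": [-47, 64, 10], "dr": [0, 0, -6.5], "jaw": 60}
    - {"slide": [-47, 64, 10], "dr": [0, 0, -6.5], "jaw": 60}
    - {"slide": [-47, 64, 10], "dr": [0, 0, -6.5], "jaw": 60}
    - {"slide": [-47, 64, 10], "dr": [0, 0, -6.5], "jaw": 60}
    - {"slide": [-47, 64, 10], "dr": [0, 0, -6.5], "jaw": 60}
    - {"slide": [-47, 64, 10], "dr": [0, 0, -6.5], "jaw": 60}

```text
clock: 26.7
position: [622.2, -15.4, 271.5]
ee_rot: [-0.605, 0.797, 0.0, -0.0]
contact_force: [0.0, 0.1, 0.2]
gripper_width: 59.8
grasp_force: 0.0
```

```bash
python3 - <<'E'
from h import *
plan((625,-15.5,192,-1.847))
im,T=snap('w10')
print(np.array(wpix((625,-15.5,226),T)),np.array(wpix((641,42,190),T)))
g=cv2.GaussianBlur(cv2.cvtColor(im,cv2.COLOR_BGR2GRAY),(3,3),0.8)
u=wpix((625,-15.5,226),T)
for th in(25,35,50):
    n,l,st,ce=cv2.connectedComponentsWithStats((g<th).astype('u1'));k=l[int(u[1]),int(u[0])];print(th,k,st[k],ce[k])
r,c=int(u[1]),int(u[0])
print(g[r,c-40:c+41:2]);print(g[r-50:r+50:2,c])
cv2.imwrite('pics/w10.png',im)
E
```

```text
t 26.7 pos [622.2 -15.4 271.5] psi -1.843 w 59.8 F [0.  0.1 0.2] g 0.0
slide [-0.7 -2.8 79.5] dr [ 0. -0.  0.]
[272.6 242.3] [273.8 292.6]
25 32 [ 248  210   51   90 3232] [272.8 253.7]
35 62 [ 247  210   53   90 3343] [272.6 253.8]
50 56 [ 247  209   53   92 3447] [272.5 254.2]
[165 166 166 159 164 166 163 160 160  52  14  24  30  19  18  20  17  17
  19  17  18  17  19  18  17  21  17  13  12  11   7  71 160 164 160 158
 159 161 166 164 159]
[ 19  18  22  53  66  75 144 154 104  12   6   5   6   7   9  12  13  18
  17  18  16  17  19  19  19  18  18  18  18  17  19  19  17  17  17  18
  18  18  18  37 103 166 164 163 163 163 164 164 166 112]
```

Request:
step_arm:
  motion:
    - {"slide": [-0.5, -2.8, 20], "dr": [0, 0, 0], "jaw": 60}
    - {"slide": [-0.5, -2.8, 45], "dr": [0, 0, 0], "jaw": 60}
    - {"slide": [-0.5, -2.8, 68], "dr": [0, 0, 0], "jaw": 60}
    - {"slide": [-0.5, -2.8, 78], "dr": [0, 0, 0], "jaw": 60}
    - {"slide": [-0.5, -2.8, 78], "dr": [0, 0, 0], "jaw": 45}
    - {"slide": [-0.5, -2.8, 78], "dr": [0, 0, 0], "jaw": 20}
    - {"slide": [-0.5, -2.8, 78], "dr": [0, 0, 0], "jaw": 20}
    - {"slide": [-0.5, -2.8, 78], "dr": [0, 0, 0], "jaw": 20}

```text
clock: 27.75
position: [626.0, -15.6, 195.3]
ee_rot: [-0.605, 0.796, -0.001, 0.001]
contact_force: [0.6, -0.3, 2.5]
gripper_width: 27.8
grasp_force: 59.4
```

```bash
python3 -c "
from h import *
plan((625,-15.5,208,-1.847))
"
```

```text
t 27.75 pos [626.  -15.6 195.3] psi -1.842 w 27.8 F [ 0.6 -0.3  2.5] g 59.40596477827057
slide [  0.1   1.  -12.7] dr [-0.  0.  0.]
```

Request:
step_arm:
  motion:
    - {"slide": [0, 0, -3], "dr": [0, 0, 0], "jaw": 20}
    - {"slide": [0, 0, -6], "dr": [0, 0, 0], "jaw": 20}
    - {"slide": [0, 0, -9], "dr": [0, 0, 0], "jaw": 20}
    - {"slide": [0, 0, -12], "dr": [0, 0, 0], "jaw": 20}
    - {"slide": [0, 0, -14], "dr": [0, 0, 0], "jaw": 20}
    - {"slide": [0, 0, -15], "dr": [0, 0, 0], "jaw": 20}
    - {"slide": [0, 0, -15], "dr": [0, 0, 0], "jaw": 20}
    - {"slide": [0, 0, -15], "dr": [0, 0, 0], "jaw": 20}

```text
clock: 28.75
position: [625.4, -15.5, 208.1]
ee_rot: [-0.605, 0.796, 0.0, 0.0]
contact_force: [5.7, -1.4, -8.4]
gripper_width: 28.0
grasp_force: 59.6
```

```bash
python3 - <<'E'
from h import *
s=arm.read_state();p=np.array(s["position"]);piv=np.array([641,42.])
A=R.from_quat(s["ee_rot"]).as_matrix();psi=np.arctan2(A[1,0],A[0,0])
v=p[:2]-piv;print(p,psi,np.hypot(*v),np.arctan2(v[1],v[0]),s["contact_force"])
for a in np.arange(.08,1.45,.0667*1.0):
    c,sn=np.cos(-a),np.sin(-a);w=np.array([[c,-sn],[sn,c]])@v+piv-p[:2]
    print(round(a,3),"slide",np.round(A[:2,:2].T@w,1),"dr",round(a/np.radians(8),2))
E
```

```text
[625.4 -15.5 208.1] -1.8425289667784368 59.562420015769774 -1.8362143824460122 [ 5.7 -1.4 -8.4]
0.08 slide [-0.2  4.8] dr 0.57
0.147 slide [-0.6  8.7] dr 1.05
0.213 slide [-1.3 12.6] dr 1.53
0.28 slide [-2.2 16.5] dr 2.01
0.347 slide [-3.4 20.3] dr 2.48
0.414 slide [-4.9 24. ] dr 2.96
0.48 slide [-6.6 27.6] dr 3.44
0.547 slide [-8.5 31. ] dr 3.92
0.614 slide [-10.6  34.4] dr 4.39
0.68 slide [-13.   37.5] dr 4.87
0.747 slide [-15.6  40.6] dr 5.35
0.814 slide [-18.4  43.4] dr 5.83
0.88 slide [-21.3  46.1] dr 6.31
0.947 slide [-24.5  48.5] dr 6.78
1.014 slide [-27.8  50.7] dr 7.26
1.08 slide [-31.2  52.7] dr 7.74
1.147 slide [-34.7  54.5] dr 8.22
1.214 slide [-38.4  56.1] dr 8.69
1.281 slide [-42.2  57.3] dr 9.17
1.347 slide [-46.   58.4] dr 9.65
1.414 slide [-49.9  59.1] dr 10.13
```

Request:
step_arm:
  motion:
    - {"slide": [0, 1.8, 0], "dr": [0, 0, 0.2], "jaw": 20}
    - {"slide": [-0.2, 4.8, 0], "dr": [0, 0, 0.57], "jaw": 20}
    - {"slide": [-0.6, 8.7, 0], "dr": [0, 0, 1.05], "jaw": 20}
    - {"slide": [-1.3, 12.6, 0], "dr": [0, 0, 1.53], "jaw": 20}
    - {"slide": [-2.2, 16.5, 0], "dr": [0, 0, 2.01], "jaw": 20}
    - {"slide": [-3.4, 20.3, 0], "dr": [0, 0, 2.48], "jaw": 20}
    - {"slide": [-4.9, 24, 0], "dr": [0, 0, 2.96], "jaw": 20}
    - {"slide": [-6.6, 27.6, 0], "dr": [0, 0, 3.44], "jaw": 20}

```text
clock: 29.75
position: [600.8, -1.3, 208.2]
ee_rot: [-0.397, 0.918, 0.0, 0.001]
contact_force: [6.2, 0.5, -9.1]
gripper_width: 28.3
grasp_force: 59.7
```

```bash
cat > sw.py <<'E'
from h import *
s=arm.read_state();p=np.array(s["position"]);piv=np.array([641,42.])
A=R.from_quat(s["ee_rot"]).as_matrix();psi=np.arctan2(A[1,0],A[0,0])
v=p[:2]-piv;th=np.arctan2(v[1],v[0]);turned=(-1.836-th)%6.283;print(p,psi,np.hypot(*v),"turned",turned,"tool",(-1.8425-psi)%6.283,s["contact_force"],s["wrist_torque"],s["gripper_width"])
for b in [turned+.0667*i for i in range(1,9)]+[1.4]:
    w=piv+59.6*np.array([np.cos(-1.836-b),np.sin(-1.836-b)])-p[:2]
    print(round(b,3),"slide",np.round(A[:2,:2].T@w,1),"dr",round((b-(-1.8425-psi)%6.283)/np.radians(8),2))
E
python3 sw.py
```

```text
[600.8  -1.3 208.2] -2.324425881174212 59.08084124625095 turned 0.4842109334536502 tool 0.481925881174212 [ 6.2  0.5 -9.1] [ 0.1 -1.8 -0.2] 28.301770923294075
0.551 slide [0.4 4. ] dr 0.49
0.618 slide [0.  7.9] dr 0.97
0.684 slide [-0.6 11.8] dr 1.45
0.751 slide [-1.5 15.7] dr 1.93
0.818 slide [-2.7 19.5] dr 2.4
0.884 slide [-4.1 23.2] dr 2.88
0.951 slide [-5.7 26.9] dr 3.36
1.018 slide [-7.6 30.3] dr 3.84
1.4 slide [-22.6  47.4] dr 6.58
```

Request:
step_arm:
  motion:
    - {"slide": [0, 4, 0], "dr": [0, 0, 0.49], "jaw": 20}
    - {"slide": [-0.2, 7.9, 0], "dr": [0, 0, 0.97], "jaw": 20}
    - {"slide": [-0.8, 11.8, 0], "dr": [0, 0, 1.45], "jaw": 20}
    - {"slide": [-1.7, 15.7, 0], "dr": [0, 0, 1.93], "jaw": 20}
    - {"slide": [-2.8, 19.5, 0], "dr": [0, 0, 2.4], "jaw": 20}
    - {"slide": [-4.2, 23.2, 0], "dr": [0, 0, 2.88], "jaw": 20}
    - {"slide": [-5.8, 26.9, 0], "dr": [0, 0, 3.36], "jaw": 20}
    - {"slide": [-7.7, 30.3, 0], "dr": [0, 0, 3.84], "jaw": 20}

```text
clock: 30.75
position: [584.6, 25.5, 208.6]
ee_rot: [-0.141, 0.99, 0.0, 0.001]
contact_force: [7.0, 1.6, -8.5]
gripper_width: 27.9
grasp_force: 59.7
```

```bash
python3 sw.py
```

```text
[584.6  25.5 208.6] -2.859385753264404 58.77533128835952 turned 1.0218464746930145 tool 1.0168857532644038 [ 7.   1.6 -8.5] [ 0.4 -2.1  0. ] 27.894222865049972
1.089 slide [0.7 4. ] dr 0.51
1.155 slide [0.3 7.9] dr 0.99
1.222 slide [-0.3 11.8] dr 1.47
1.289 slide [-1.3 15.7] dr 1.95
1.355 slide [-2.4 19.5] dr 2.42
1.422 slide [-3.8 23.2] dr 2.9
1.489 slide [-5.5 26.8] dr 3.38
1.555 slide [-7.4 30.3] dr 3.86
1.4 slide [-3.4 22. ] dr 2.74
```

Request:
step_arm:
  motion:
    - {"slide": [0, 4, 0], "dr": [0, 0, 0.5], "jaw": 20}
    - {"slide": [-0.3, 7.9, 0], "dr": [0, 0, 1.0], "jaw": 20}
    - {"slide": [-0.9, 11.8, 0], "dr": [0, 0, 1.47], "jaw": 20}
    - {"slide": [-1.8, 15.7, 0], "dr": [0, 0, 1.95], "jaw": 20}
    - {"slide": [-2.8, 19, 0], "dr": [0, 0, 2.35], "jaw": 20}
    - {"slide": [-3.6, 21.3, 0], "dr": [0, 0, 2.65], "jaw": 20}
    - {"slide": [-4.1, 23, 0], "dr": [0, 0, 2.8], "jaw": 20}
    - {"slide": [-4.1, 23.2, 0], "dr": [0, 0, 2.8], "jaw": 20}

```text
clock: 31.75
position: [582.6, 48.2, 208.9]
ee_rot: [0.053, 0.999, -0.0, 0.002]
contact_force: [8.9, -0.8, -8.3]
gripper_width: 28.0
grasp_force: 59.8
```

```bash
python3 sw.py
```

```text
[582.6  48.2 208.9] 3.036371210170804 58.75896760503911 turned 1.4109575372341672 tool 1.4041287898291968 [ 8.9 -0.8 -8.3] [-0.4 -2.5  0.3] 27.95869126254063
1.478 slide [0.7 4. ] dr 0.53
1.544 slide [0.3 7.9] dr 1.0
1.611 slide [-0.3 11.8] dr 1.48
1.678 slide [-1.3 15.7] dr 1.96
1.744 slide [-2.4 19.5] dr 2.44
1.811 slide [-3.9 23.2] dr 2.92
1.878 slide [-5.5 26.8] dr 3.39
1.945 slide [-7.4 30.3] dr 3.87
1.4 slide [ 0.8 -0.7] dr -0.03
```

Request:
step_arm:
  motion:
    - {"slide": [0, 0.7, 0], "dr": [0, 0, 0], "jaw": 20}
    - {"slide": [0, 1.2, 0], "dr": [0, 0, 0], "jaw": 20}
    - {"slide": [0, 1.2, 3], "dr": [0, 0, 0], "jaw": 20}
    - {"slide": [0, 1.2, 6], "dr": [0, 0, 0], "jaw": 20}
    - {"slide": [0, 1.2, 9], "dr": [0, 0, 0], "jaw": 20}
    - {"slide": [0, 1.2, 12], "dr": [0, 0, 0], "jaw": 20}
    - {"slide": [0, 1.2, 13], "dr": [0, 0, 0], "jaw": 20}
    - {"slide": [0, 1.2, 13], "dr": [0, 0, 0], "jaw": 20}

```text
clock: 32.75
position: [582.6, 48.3, 196.7]
ee_rot: [0.053, 0.999, -0.001, 0.002]
contact_force: [7.8, -3.1, -5.6]
gripper_width: 27.9
grasp_force: 60.1
```

```bash
python3 sw.py|head -1
```

```text
[582.6  48.3 196.7] 3.036252903215543 58.723986588371226 turned 1.412465724754913 tool 1.4042470967844576 [ 7.8 -3.1 -5.6] [-1.1 -2.1  0.3] 27.865350694061483
```

Request:
step_arm:
  motion:
    - {"slide": [-1, -0.5, 1.5], "dr": [0, 0, 0], "jaw": 20}
    - {"slide": [-1, -0.5, 1.5], "dr": [0, 0, 0], "jaw": 20}
    - {"slide": [-1, -0.5, 1.5], "dr": [0, 0, 0], "jaw": 35}
    - {"slide": [-1, -0.5, 1.5], "dr": [0, 0, 0], "jaw": 55}
    - {"slide": [-1, -0.5, 1.5], "dr": [0, 0, 0], "jaw": 65}
    - {"slide": [-1, -0.5, -10], "dr": [0, 0, 0], "jaw": 65}
    - {"slide": [-1, -0.5, -50], "dr": [0, 0, 0], "jaw": 65}
    - {"slide": [-1, -0.5, -95], "dr": [0, 0, 0], "jaw": 65}

```text
clock: 33.75
position: [581.7, 48.3, 292.3]
ee_rot: [0.054, 0.999, -0.0, -0.0]
contact_force: [-0.7, 1.4, 0.1]
gripper_width: 64.9
grasp_force: 0.0
```

```bash
python3 - <<'E'
from h import *
plan((500,57,290,3.036))
im,T=snap('w11')
g=cv2.GaussianBlur(cv2.cvtColor(im,cv2.COLOR_BGR2GRAY),(3,3),.8)
th=-1.836-1.4
for r,z,n in((60,226,'knob in'),(60,236,'knob up'),(140,198,'cone'),(140,160,'ring')):
    P=(641+r*np.cos(th),42+r*np.sin(th),z);print(n,np.array(P),np.array(wpix(P,T)))
u=wpix((641+60*np.cos(th),42+60*np.sin(th),226),T);r,c=int(u[1]),int(u[0])
for q in(30,45):
    n,l,st,ce=cv2.connectedComponentsWithStats((g<q).astype('u1'));k=l[r,c];print(st[k],ce[k])
h=cv2.HoughCircles(g,cv2.HOUGH_GRADIENT_ALT,1,5,param1=120,param2=.5,minRadius=15,maxRadius=90)
if h is not None:print(h.reshape(-1,3))
E
```

```text
t 33.75 pos [581.7  48.3 292.3] psi 3.034 w 64.9 F [-0.7  1.4  0.1] g 0.0
slide [82.1 -0.1  2.4] dr [-0. -0. -0.]
knob in [581.3  47.7 226. ] [275.3 230.4]
knob up [581.3  47.7 236. ] [275.2 235.9]
cone [501.6  55.2 198. ] [273.9 111. ]
ring [501.6  55.2 160. ] [274.4 110.9]
[ 254  202   49   87 2921] [277.6 244.1]
[ 254  202   49   87 3024] [277.7 244.5]
[[302.  240.   51.8]
 [278.  113.   44.6]
 [278.  113.   36.8]
 [261.  294.   81. ]
 [280.  248.   68.4]
 [256.  254.   54.8]
 [264.   95.   42.5]
 [298.  308.   65.6]
 [269.  242.   59.9]
 [505.  287.   64.8]
 [520.  315.   24.6]
 [296.  267.   41.8]
 [302.  327.   41.3]
 [278.  113.   29.6]
 [ 33.  352.   30.3]
 [148.  250.   61.2]
 [253.  312.   61.8]
 [256.  254.   44.2]
 [398.  297.   36. ]
 [234.  314.   44.4]
 [242.  317.   53.5]
 [483.  196.   30.2]
 [323.  312.   44.9]
 [520.  315.   37.7]
 [275.  264.   24.2]
 [507.  202.   36.8]
 [227.  246.   28.9]
 [519.  308.   27.3]
 [454.  261.   22.9]
 [264.   95.   22.9]
 [319.  335.   33.1]
 [234.  248.   31.7]
 [234.  240.   26.4]
 [495.  340.   20.5]
 [525.  350.   36.8]
 [312. 
[... 238 characters left out ...]
 30.2]
 [531.  378.   25.8]
 [493.  219.   30.5]
 [244.  209.   22.5]
 [ 54.  297.   20.2]
 [270.  281.   36.2]
 [ 35.  330.   25. ]
 [534.  268.   32.8]
 [312.  208.   21. ]
 [ 72.  309.   27.8]
 [357.  295.   22.9]
 [ 71.  278.   22.8]
 [ 64.  289.   26.8]
 [ 77.  233.   20.9]
 [ 43.  358.   19.9]
 [511.  303.   21. ]
 [319.  273.   20.4]
 [415.  367.   25.8]
 [278.  226.   22.5]
 [156.  383.   19.5]
 [524.  374.   20.6]
 [503.  344.   24.1]
 [222.  347.   22.7]
 [ 43.  319.   20.8]
 [ 76.  272.   18.9]
 [247.  191.   22.1]
 [448.  253.   18.3]
 [248.   79.   20. ]
 [525.  258.   24.7]
 [196.  301.   18.5]
 [407.  400.   19.6]
 [415.  360.   22.2]
 [216.  343.   21.2]
 [543.  179.   16.3]]
```

```bash
python3 - <<'E'
from h import *
s=optics.get_image('scene');a=np.load('scene0.npy')
d=cv2.absdiff(s,a).max(2)
for n,(u,v) in dict(mug=(196,186),glass=(370,236),spice=(172,180),jar=(349,247),mill=(217,164)).items():
    print(n,d[v-14:v+15,u-10:u+11].mean().round(1),d[v-14:v+15,u-10:u+11].max())
print(arm.read_state()["contact_force"])
E
```

```text
mug 1.6 5
glass 1.1 3
spice 23.8 129
jar 1.0 3
mill 2.2 15
[-0.4  0.1 -0.3]
```

```bash
python3 - <<'E'
from h import *
s=optics.get_image('top');a=np.load('top0.npy')
d=cv2.absdiff(s,a).max(2)
for n,(u,v) in dict(mug=(177,185),glass=(380,157),spice=(148,192),jar=(368,183),mill=(182,150)).items():
    print(n,d[v-12:v+13,u-12:u+13].mean().round(1),d[v-12:v+13,u-12:u+13].max())
E
```

```text
mug 32.1 122
glass 3.6 6
spice 36.5 122
jar 2.2 5
mill 3.3 16
```

```bash
python3 - <<'E'
from h import *
s=optics.get_image('top');a=np.load('top0.npy');t9=np.load('t9.npy')
for nm,i in(("now",s),("t9",t9)):
    d=cv2.absdiff(i,a).max(2);m=(d>25).astype('u1')
    print(nm);
    for r in m[120:270:5,100:330:4]:print("".join(".#"[x] for x in r))
E
```

```text
now
..........................................................
..........................................................
..........................................................
..........................................................
..........................................................
.....................................#####................
..................................#########...............
.................................###########..............
.................................############.............
.................................############.............
......................###........########...#.............
....................#.##.........#######.####.##..........
................####..###.........######..#.######..###...
................##....#.#.......####################...#..
..........#####.##....#.##...###################...#......
..........######..#..##.###################........##.....
.............##....################.....###...............
.........#............##########..........................
.........#............######......
[... 1746 characters left out ...]
.........................##...######...............
.................................#..########..............
.................................#..#######.#.............
.................................#..#########.............
.................#####...........#..#########.............
.................##..............#..########..............
..................#..#...........##.########..............
....................#............##.....#####.............
.................................##.......###.............
.................................##.......###.............
.................................##........##.............
.................................##...#....###............
```

Request:
step_arm:
  motion:
    - {"slide": [0, 0, -20], "dr": [0, 0, 0], "jaw": 65}
    - {"slide": [0, 0, -30], "dr": [0, 0, 0], "jaw": 65}
    - {"slide": [20, -40, -30], "dr": [0, 0, 0], "jaw": 65}
    - {"slide": [40, -80, -30], "dr": [0, 0, 0], "jaw": 65}
    - {"slide": [60, -125, -30], "dr": [0, 0, 0], "jaw": 65}
    - {"slide": [80, -170, -30], "dr": [0, 0, 0], "jaw": 65}
    - {"slide": [84, -200, -30], "dr": [0, 0, 0], "jaw": 65}
    - {"slide": [84, -200, -30], "dr": [0, 0, 0], "jaw": 65}

```text
clock: 34.95
position: [476.0, -142.7, 320.4]
ee_rot: [0.055, 0.998, 0.0, -0.001]
contact_force: [0.2, -0.4, 1.2]
gripper_width: 65.1
grasp_force: 0.0
```

```bash
python3 - <<'E'
from h import *
for n,pts in dict(top=dict(mug=(177,185),glass=(380,157),spice=(148,192),jar=(368,183),mill=(182,150)),scene=dict(mug=(196,186),glass=(370,236),spice=(172,180),jar=(349,247),mill=(217,164))).items():
    d=cv2.absdiff(optics.get_image(n),np.load(n+'0.npy')).max(2)
    for k,(u,v) in pts.items():print(n,k,d[v-12:v+13,u-12:u+13].mean().round(1),d[v-12:v+13,u-12:u+13].max())
    if n=="top":
        for r in (d>25).astype('u1')[120:270:6,100:330:5]:print("".join(".#"[x] for x in r))
print(arm.read_state()["joints"])
E
```

```text
top mug 1.6 3
top glass 2.0 4
top spice 1.5 3
top jar 3.0 6
top mill 1.7 19
..............................................
..............................................
..............................................
..............................................
..............................................
..............................................
..............................................
..............................................
..............................................
...................................#.##.......
...................................##.##..###.
.................................#.....###..#.
................................##.......#..#.
................................##........#...
........................................#.....
.............................##.######..#.....
...........................#.########...##....
...........................#.########...##....
..............##...........#.#######....##....
..............##.#.........#.########...##....
..............##.#.........###################
...........................######.###.########
............................####......####....
..............................##......##......
......................................##......
scene mug 3.0 82
scene glass 2.5 5
scene spice 64.6 126
scene jar 2.0 5
scene mill 10.6 123
[ 0.   0.1 -0.1 -0.  -1.3 -1.7]
```

Every bystander is unmoved in the top view; the earlier differences came from the arm blocking the camera. I'm handing in the job.

```bash
python3 -c "
from bench import arm
print(arm.job_done())"
```

```text
the job is handed in; nothing more can be done
None
```

The job is handed in at about 35 s: the carafe is on its plate, the cone and filter are in the ring, and the holder is swung over with its pin in. The mug, glass, jars and mill look unmoved in the top camera; the seating and the pin were judged from heights and forces rather than a final picture.

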